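Find and mark a clay paddle's balance point

TASK

The wooden paddle on the sloping drying rack is to get a hanging hole at its balance point, which the dried clay caked on its blade has shifted. Take the paddle off the rack and balance it, clay side up, square across the narrow top edge of the small fulcrum stand so that it lies level on the stand alone with nothing else holding it (if it tips, take it up and try again a little farther along); then mark the spot by setting the red saddle marker upright astride the balanced paddle, directly above the stand, leaving the paddle still balanced and level. Leave the other things on the bench where they are.

Things in the scene. Friction and masses are not known exactly. Their poses are not given: they have to be found in the camera images.
- paddle: wooden paddle 360 mm long, 14 mm thick. y runs along it, x across, z out of the clay-caked face; origin at mid-length, mid-width, on the clean underside. Handle: bar 30 mm wide from y = -180 to +100 mm; blade 58 mm wide from +100 to +180. It starts on the rack, origin 85 mm above the bench, z being the slope's normal (34 degrees from vertical, leaning to the rack's -x), x up the slope.
- paddle_mid_range (a point): point on the paddle's top face (z = 14 mm), mid-width, at y = +52.5 mm, the middle of where the balance point can lie: depending on the unknown mass of the clay (20 to 64 g; the wood is 127 g) it lies between y = +40 and +65 mm, always on the 30 mm bar
- clay (a point): top of the red-brown dome of dried clay stuck to the upper face of the paddle's blade, at y = +145 mm; the dome is 52 mm across and 10 mm high
- rack: fixed wooden rack: a board 300 mm wide (y), 190 mm up the slope, rising 34 degrees towards the rack's +x, its low edge facing the robot. Two 10 mm steel pins stand 20 mm off the board at y = +130 and -130 mm below the paddle's lower edge; between them its edges are free. Origin on the bench under the paddle's middle; the board's face is 85 mm above it there.
- fulcrum: fixed stand: base plate 80 x 100 x 12 mm (x, y) and on it a cream upright whose flat top is 50 mm above the bench, 12 mm wide along y and 26 mm long along x. The paddle goes across it, along y; the 30 mm bar overhangs the 26 mm by 2 mm on each side. Below 25 mm height the upright is thickened to 42 mm along y. Origin at the centre of its underside.
- fulcrum_top (a point): centre of the flat top of the fulcrum's upright, 50 mm above the bench; axes as the fulcrum's
- saddle: red plastic marker: an upside-down channel 44 mm wide (x), 24 mm long (y), two 4 mm legs 10 mm deep with a 36 mm slot along y between them, a 5 mm top plate (top at 15 mm), and a 16 x 16 mm grip post from 15 to 55 mm height. 22 g. Origin between the feet of the legs; seated on the paddle it is 4 mm above the paddle's underside.
- glaze_jar: closed blue glazed jar with white lid, 56 mm across, 70 mm tall; bystander, leave it; origin at the centre of its underside
- bowl: terracotta bowl, 110 mm across, 50 mm tall; bystander; origin at the centre of its underside
- mug: white mug, 72 mm across, 85 mm tall; bystander; origin at the centre of its underside
- rib: flat dark wooden throwing rib 40 x 70 x 8 mm lying on the bench; bystander; origin at the centre of its underside
- brush: glaze brush 190 mm long lying on the bench; bystander; origin at its underside
- tiles: stack of glazed test tiles, 70 x 70 x 21 mm; bystander; origin at the centre of its underside
There are look-alikes about, which are no part of the job. Several things have the shape of the saddle; the one meant has the colours described above.

How it is judged:
On the way, in this order (a step that is already met when the one before it is completed fails the run):
1. the paddle has been taken off the rack (contact force between paddle and rack below 0.05 N and distance of paddle from where it was at the start of the episode above 0.06 m), for 0.1 s.
2. the paddle balances level on the fulcrum alone, clay side up, let go, with the marker not yet on it (contact force between paddle and fulcrum above 0.5 N and angle between paddle's own z axis and vertical below 0.07 rad and contact force between paddle and table below 0.05 N and contact force between paddle and rack below 0.05 N and distance between paddle and fulcrum_top below 0.12 m and angle between the y axis of paddle and the y axis of fulcrum, either way round below 0.35 rad and linear speed of paddle below 0.03 m/s and angular speed of paddle below 0.15 rad/s and contact force between paddle and the fingers below 0.02 N and contact force between saddle and paddle below 0.02 N), for 0.5 s.
3. the saddle marker sits astride the paddle above the fulcrum (contact force between saddle and paddle above 0.05 N and z of saddle in the frame of paddle between -0.003 and 0.01 m and x of saddle in the frame of paddle between -0.008 and 0.008 m and angle between the y axis of saddle and the y axis of paddle, either way round below 0.3 rad and angle between saddle's own z axis and vertical below 0.15 rad and horizontal distance between saddle and fulcrum_top below 0.015 m and linear speed of saddle below 0.03 m/s), for 0.1 s.
At the end, for the whole second after the job is handed in: The paddle rests on the fulcrum stand alone, clay side up, square across its narrow top within 20 degrees, level within 4; the saddle sits upright astride it, seated on its upper face, along it within 17 degrees, its centre within 15 mm horizontally of the centre of the top (all of step 3 and contact force between paddle and fulcrum above 0.5 N and angle between paddle's own z axis and vertical below 0.07 rad and contact force between paddle and table below 0.05 N and contact force between paddle and rack below 0.05 N and distance between paddle and fulcrum_top below 0.12 m and angle between the y axis of paddle and the y axis of fulcrum, either way round below 0.35 rad and linear speed of paddle below 0.03 m/s and angular speed of paddle below 0.15 rad/s); the robot touches nothing.
It fails at once if another thing on the bench (jar, bowl, mug, rib, brush or tiles) is shifted by more than 40 mm (distance of any of glaze_jar, bowl, mug, rib, brush, tiles from where it was at the start of the episode above 0.04 m).
It also fails if it takes over 72 s, if anything falls off the work surface, if the arm or the gripper's body presses on something with over 40 N, if the wrist force passes 120 N, or if a joint passes its speed limit or range.

ROBOT

A 6-joint arm with a two-finger parallel gripper is mounted at the origin on the work surface. World frame = base frame: x ahead of the robot, y to its left, z up, the work surface at z = 0. Lengths are in m, angles in rad, forces in N, time in s.
With the tool pointing down it reaches from about 0.3 to 0.875 m from the base axis. Payload 6.4 kg.
Tool frame: the origin (TCP) lies between the finger pads; the fingertips stand 19 mm ahead of it and the grasp point (between the pads) is the TCP (ctrl.tips_ahead is the z of the fingertips in the tool frame, in m); z points along the fingers, y is the line along which they close (so a half turn about z gives the same grasp; the last joint's range is limited). The gripper opens to 85 mm and grips with 20 to 120 N. Pads are 22 mm wide; open, the fingers measure 114 mm over their backs; the gripper's body (76 mm by 85 mm) begins 54 mm behind the grasp point. The pads swing forward as they close: fully open they stand 13 mm farther back than shut.
Start: joints at [0.935, 0.181, 1.607, -0, 1.354, -0.206], TCP at [0.24, 0.523, 0.25] pointing down, gripper open.
Joint ranges: [-2.99, 2.99], [-0.89, 2.07], [0.3, 2.58], [-1.14, 4.28], [0, 2.63], [-3.12, 3.12]. Speed limits (rad/s): [2.57, 2.57, 3.01, 3.14, 3.14, 3.14].

INTERFACE

Orientations are given as a unit quaternion [w, x, y, z].
In Python, from bench import readout, vision, ctrl gives the robot as it stands.
- The arm moves only by the tool play_rows, never from a script. Its arguments are lists of equal length, an entry for each row: "xyz": the shift along the tool's x, y, z in mm, a list of three; "rot": the turn, a rotation vector about the tool's x, y, z in rad, a list of three; "grip": the opening, from 0 (shut) to 1 (fully open). In form: {"xyz": [[x, y, z], ...], "rot": [[rx, ry, rz], ...], "grip": [grip, ...]}. A call has exactly 10 rows; each row is the pose to reach, as a shift and turn from the pose commanded when the call began, along the tool's axes at that moment; what a row does not reach only later rows make up. A row lasts 1/8 s, in which the tool goes at most 62.5 mm and 10.7 degrees, less where a joint would pass 70% of its speed; a pose out of reach is approached as far as the arm can. A call with a gripper value outside its range is refused whole. The fingers move at their own pace and stop on an object; the grip force is fixed at half the most. Time passes only in rows, so rows that repeat a pose let the fingers close, or fill a call up. It gives the time, the measured TCP pose, the force, the opening and the grip force at its end, in the units of the state.
- readout.get_obs(): the state, without advancing time (a new reading comes with each control period).
- vision.camera(name): name is "scene" or "top" or "wrist"; returns a dict with "color" (400x640x3 uint8, red, green, blue), "depth" (400x640 float32, m along the optical axis (not along the pixel's ray), 0 where there is no reading), "camera_matrix" (3x3 intrinsics, pixels), "extrinsics" (4x4, takes a point from camera to world coordinates); the wrist camera has in their place "hand_eye" (4x4, takes a point from camera to tool coordinates, whose origin is the TCP and whose axes are the flange's). Camera axes: x right, y down, z forward; pixel columns grow to the right and rows downward; lengths in m; the calibration is good to about 2 mm. A picture is of the moment at which its call begins: read the wrist's pose just before it.
- ctrl.hand_in(): hands the job in; it is judged then, once.
The state is a dict: "time_s": time; "q": joint angles; "dq": joint speeds; "joint_efforts": joint torques, N m; "eef_pos": TCP position; "eef_rot": TCP orientation; "wrist_force": force on the tool from outside, world axes, zero at the start; "torque": the same for the moment, N m; "opening": opening from 0.0 (shut) to 1.0 (fully open); "grasp_force": force on a finger pad.
Only numpy, scipy, OpenCV 4.12 (cv2) and the standard library are available. Lean on these libraries where they do the work, as an engineer would, in place of code of your own. Each camera call takes 0.05 s, during which the arm holds its last target. There are 200 camera calls.

## Working session

There is one attempt and no reset: what is moved stays moved. The work goes in short steps, Python scripts to look and compute and a tool call to move; the robot and the scene stay as the last step left them, time stands still between calls to the robot, and variables do not carry over. Pictures are saved under pics/ and viewed, at most 10 in all, crops included, and the job is handed in when it is done.

Besides the shell and the picture viewer there is one more tool, called after ">>>" in YAML: its name, and indented under it one key for each argument. play_rows: Moves the arm, as the interface text tells. Its arguments: {"type":"object","properties":{"xyz":{"type":"array","items":{"type":"array","items":{"type":"number"}}},"rot":{"type":"array","items":{"type":"array","items":{"type":"number"}}},"grip":{"type":"array","items":{"type":"number"}}},"required":["xyz","rot","grip"]}

```bash
ls; mkdir -p pics
python3 - <<'E'
from bench import readout, vision, ctrl
import cv2, numpy as np
o=readout.get_obs()
print({k:np.round(v,3) for k,v in o.items()}, ctrl.tips_ahead)
for n in ("scene","top"):
    c=vision.camera(n); cv2.imwrite(f"pics/{n}0.png",c["color"][:,:,::-1]); np.savez(f"{n}0.npz",**c)
    print(n,np.round(c["camera_matrix"],1).tolist(),np.round(c["extrinsics"],3).tolist(), (c["depth"]>0).mean())
E
```

```text
pics
{'time_s': np.float64(0.0), 'q': array([ 0.935,  0.182,  1.608, -0.   ,  1.354, -0.206]), 'dq': array([-0.   ,  0.   , -0.002, -0.001, -0.002,  0.   ]), 'joint_efforts': array([-1.0000e-03, -4.4487e+01, -3.5134e+01, -0.0000e+00,  9.0000e-03,
        0.0000e+00]), 'eef_pos': array([0.239, 0.522, 0.249]), 'eef_rot': array([-0.   ,  0.213,  0.977, -0.001]), 'wrist_force': array([ 1.094, -0.52 , -0.783]), 'torque': array([-0.024, -0.017, -0.009]), 'grasp_force': np.float64(0.0), 'opening': np.float64(1.002)} 0.019
scene [[421.0, 0.0, 319.5], [0.0, 421.0, 202.8], [0.0, 0.0, 1.0]] [[-0.55, 0.694, -0.465, 1.138], [0.835, 0.465, -0.293, 0.388], [0.012, -0.549, -0.835, 1.078], [0.0, 0.0, 0.0, 1.0]] 0.99596875
top [[379.9, 0.0, 312.9], [0.0, 379.9, 204.0], [0.0, 0.0, 1.0]] [[0.02, -0.988, 0.152, 0.42], [-1.0, -0.016, 0.024, 0.014], [-0.021, -0.153, -0.988, 1.293], [0.0, 0.0, 0.0, 1.0]] 0.99594921875
```

View pics/scene0.png

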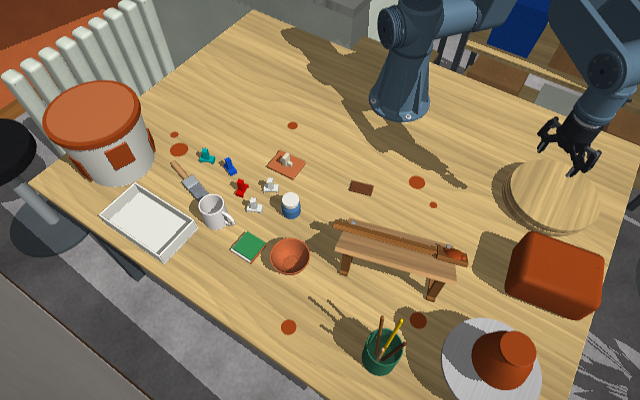

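View pics/top0.png

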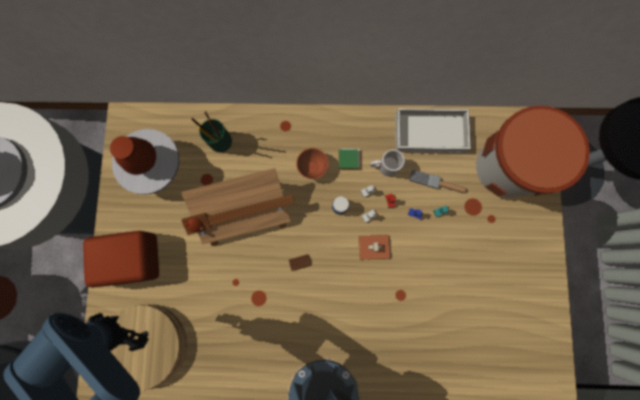

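The two views show the paddle on the rack with its clay blade towards world +y (scene 335-465, 225-260; clay about 452,252). The red saddle is at scene (241,187) and top (391,201). The fulcrum is at scene (286,163) and top (375,247). Next I measure them with depth.

```bash
cat > h.py <<'E'
import numpy as np, cv2
def load(n): return dict(np.load(n+".npz"))
def cloud(c):
    K=c["camera_matrix"];d=c["depth"].astype(float);h,w=d.shape
    u,v=np.meshgrid(np.arange(w),np.arange(h))
    P=np.stack([(u-K[0,2])/K[0,0]*d,(v-K[1,2])/K[1,1]*d,d],-1)
    T=c["extrinsics"]; return P@T[:3,:3].T+T[:3,3]
def rect(xy):
    r=cv2.minAreaRect((np.asarray(xy)*1000).astype(np.float32)); return np.round(r[0],1),np.round(r[1],1),round(r[2],1)
E
python3 - <<'E'
from h import *
c=load("scene0");t=load("top0")
P=cloud(c);Q=cloud(t);np.set_printoptions(precision=4,suppress=True)
print("table z",np.median(P[300:310,200:260,2]),np.median(Q[330:350,400:500,2]))
hs=cv2.cvtColor(c["color"],cv2.COLOR_RGB2HSV)
def m(roi,f):
    x0,x1,y0,y1=roi; M=np.zeros(hs.shape[:2],bool); M[y0:y1,x0:x1]=f[y0:y1,x0:x1]; return M
H,S,V=[hs[...,i].astype(int) for i in range(3)]
# fulcrum base: height 6..16
b=m((262,310,145,180),(P[...,2]>.007)&(P[...,2]<.017)); print("base",b.sum(),rect(P[b][:,:2]),np.median(P[b][:,2]))
u=m((262,310,145,180),P[...,2]>.04); print("up",u.sum(),P[u].mean(0),np.ptp(P[u],0),P[u][:,2].max(),rect(P[u][:,:2]))
s=m((228,254,172,202),((H<8)|(H>172))&(S>180)&(V>90)&(P[...,2]>.004)); print("saddle",s.sum(),rect(P[s][:,:2]))
for lo,hi in((.005,.018),(.02,.06)):
    k=s&(P[...,2]>lo)&(P[...,2]<hi); print(lo,k.sum(),P[k].mean(0),P[k].max(0),rect(P[k][:,:2]))
# rack
r=m((320,480,205,300),P[...,2]>.03); X=P[r]
print("rack pts",r.sum(),X.min(0),X.max(0))
# RANSAC plane
rng=np.random.default_rng(0);best=0
for i in range(500):
    a=X[rng.choice(len(X),3)];n=np.cross(a[1]-a[0],a[2]-a[0]);n/=np.linalg.norm(n)+1e-12
    g=abs((X-a[0])@n)<.003
    if g.sum()>best:best=g.sum();bi=g
for _ in range(3):
    mu=X[bi].mean(0);n=np.linalg.svd(X[bi]-mu,full_matrices=False)[2][2];n*=np.sign(n[2]);bi=abs((X-mu)@n)<.0025
print("board n",n,np.degrees(np.arccos(n[2])),bi.sum(),mu)
d=(X-mu)@n
print(np.histogram(d,bins=np.arange(-.03,.05,.004)))
pp=X[(d>.009)&(d<.019)]
e=np.cross([0,0,1],n);e/=np.linalg.norm(e);f=np.cross(e,n);f*=np.sign(f[2])
print("along e",e,"upslope f",f)
A=np.c_[(pp-mu)@e,(pp-mu)@f];r0=cv2.minAreaRect((A*1000).astype(np.float32));print("paddle rect",r0)
B=np.c_[(X[bi]-mu)@e,(X[bi]-mu)@f];print("board rect",cv2.minAreaRect((B*1000).astype(np.float32)))
np.savez("rack.npz",mu=mu,n=n,e=e,f=f)
cv2.imwrite("pics/crops.png",cv2.resize(np.hstack([c["color"][140:220,160:310],c["color"][200:280,325:475]])[:,:,::-1],None,fx=2.6,fy=5.2/1,interpolation=0) if 0 else np.vstack([cv2.resize(c["color"][140:210,180:320],(700,350)),cv2.resize(c["color"][210:310,320:480],(400,250)).copy() if 0 else cv2.resize(c["color"][215:265,330:475],(700,241))])[:,:,::-1])
E
```

```text
table z 4.85237663868654e-05 -0.0007666812211380991
base 504 (array([ 479.5, -187.9]), array([ 82.5, 158.7]), 3.6) 0.01191882503342312
up 63 [ 0.5549 -0.1127  0.1311] [0.6747 0.5555 1.0377] 1.077733753946279 (array([821.1,  85.9]), array([873.3,  72. ]), 38.9)
saddle 138 (array([890.9,  75.9]), array([795.6,  40.7]), 48.7)
0.005 63 [ 0.6442 -0.2096  0.0135] [ 0.6605 -0.1974  0.0179] (array([ 638. , -214.1]), array([42.9, 24.2]), 14.2)
0.02 68 [ 0.6389 -0.2116  0.0416] [ 0.646  -0.2045  0.0585] (array([ 635.2, -213.7]), array([20.1, 17.8]), 8.1)
rack pts 4991 [0.4743 0.1078 0.0304] [1.1382 0.4618 1.0777]
board n [-0.5372 -0.1523  0.8296] 33.94091997461873 2831 [0.6111 0.2921 0.1088]
(array([  15,    8,    0,    0,   81,  183,  224, 2702,  232,  195,  542,
        335,   92,   57,    0,    0,    0,    0,    0]), array([-0.03 , -0.026, -0.022, -0.018, -0.014, -0.01 , -0.006, -0.002,
        0.002,  0.006,  0.01 ,  0.014,  0.018,  0.022,  0.026,  0.03 ,
        0.034,  0.038,  0.042,  0.046]))
along e [ 0.2729 -0.9621  0.    ] upslope f [0.7981 0.2264 0.5583]
paddle rect ((-0.5001373291015625, -51.366912841796875), (74.18212127685547, 357.8231506347656), 87.7010726928711)
board rect ((-2.0346832275390625, -26.030868530273438), (197.218017578125, 357.364990234375), 89.8041763305664)
```

View pics/crops.png

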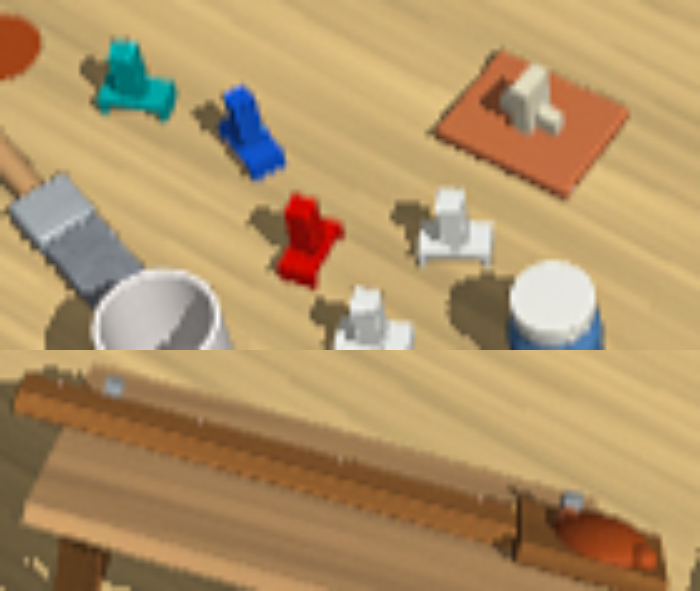

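The crops show the cream upright on its terracotta base near scene (286,160), with the red saddle's post clear of its neighbours. The lower strip shows the paddle's top face with its upper edge, the pins near both ends, and the clay at the right. Next I clean the estimates, record a force baseline and plan the viewing poses.

```bash
cat >> h.py <<'E'
from scipy.spatial.transform import Rotation as R
def q2R(q): return R.from_quat([q[1],q[2],q[3],q[0]]).as_matrix()
def rows(pos,Rm,o):
    "shift (mm, tool axes) and rotvec from present pose to target pose"
    R0=q2R(o["eef_rot"]); return np.round(R0.T@(np.array(pos)-o["eef_pos"])*1000,1), np.round(R.from_matrix(R0.T@Rm).as_rotvec(),3)
def rotm(x,z):
    x=np.array(x,float);z=np.array(z,float);z/=np.linalg.norm(z);x-=z*(x@z);x/=np.linalg.norm(x);return np.c_[x,np.cross(z,x),z]
np.set_printoptions(precision=4,suppress=True)
E
python3 - <<'E'
from h import *
from bench import readout,vision
c=load("scene0");P=cloud(c);P[c["depth"]<.1]=np.nan
hs=cv2.cvtColor(c["color"],cv2.COLOR_RGB2HSV).astype(int);H,S,V=hs[...,0],hs[...,1],hs[...,2]
def m(roi,f):
    x0,x1,y0,y1=roi; M=np.zeros(H.shape,bool); M[y0:y1,x0:x1]=f[y0:y1,x0:x1]; return M
b=m((264,308,149,181),(abs(P[...,2]-.012)<.003)&((H<14)|(H>172))&(S>120)); print("base",b.sum(),rect(P[b][:,:2]))
u=m((275,300,148,172),(P[...,2]>.045)&(P[...,2]<.055)); print("up",u.sum(),np.mean(P[u],0),rect(P[u][:,:2]))
s=m((228,254,172,202),((H<8)|(H>172))&(S>180)&(P[...,2]>.05)&(P[...,2]<.06));print("post top",s.sum(),P[s].mean(0))
k=np.load("rack.npz");mu,n,e,f=k["mu"],k["n"],k["e"],k["f"]
X=P[215:275,325:475].reshape(-1,3);hh=hs[215:275,325:475].reshape(-1,3);X_=X[np.isfinite(X[:,0])];d=(X-mu)@n
pp=(d>.011)&(d<.017);A=np.c_[(X-mu)@-e,(X-mu)@f][pp]*1000
for a in range(-200,200,20):
    g=A[(A[:,0]>a)&(A[:,0]<a+20)];
    if len(g)>8: print(a,len(g),np.percentile(g[:,1],[3,50,97]),end=";")
print("ends",np.percentile(A[:,0],[.3,1,99,99.7]))
F=[]
for i in range(24):
    w=vision.camera("wrist");o=readout.get_obs();F.append(np.r_[o["wrist_force"],o["torque"],o["time_s"]])
F=np.array(F);print(F.mean(0),F.std(0));np.save("base.npy",F)
print(w["hand_eye"],w["camera_matrix"])
E
```

```text
base 385 (array([ 478.9, -159.2]), array([ 80.2, 101.2]), 3.6)
up 31 [ 0.4778 -0.1605  0.0497] (array([ 477.6, -160.8]), array([27.8, 12.5]), 1.6)
post top 22 [ 0.6382 -0.2127  0.0552]
-180 41 [-53.2121 -37.2502 -24.2008];-160 40 [-54.4932 -38.8919 -25.0218];-140 45 [-57.368  -41.7076 -25.3338];-120 41 [-54.4933 -38.7835 -26.0742];-100 43 [-52.3752 -36.5484 -25.551 ];-80 43 [-53.7306 -35.7391 -25.5784];-60 40 [-53.905  -38.3411 -26.7768];-40 43 [-55.3177 -37.5126 -26.6759];-20 41 [-54.4823 -39.5815 -25.3308];0 59 [-215.4264  -44.0856  -25.5619];20 66 [-219.3971  -47.0544  -25.7124];40 63 [-220.2692  -46.1483  -25.7247];60 66 [-220.2503  -45.1712  -26.435 ];80 69 [-221.0782  -46.0937  -25.9898];100 103 [-215.2665  -42.5629  -12.0987];120 64 [-221.1831  -36.2411  -11.5988];140 50 [-219.1352  -21.01    -11.5834];160 66 [-219.3736  -44.6758  -12.4364];180 22 [-221.0746 -215.3126 -206.924 ];ends [-177.5329 -174.4388  205.0905  210.3393]
[ 0.0221 -0.201   0.0183  0.0085 -0.0072  0.0078  0.725 ] [0.4095 0.4893 0.4386 0.0382 0.0347 0.0242 0.3461]
[[ 0.0003 -0.9507 -0.3101  0.0794]
 [ 1.      0.0004 -0.0002 -0.0001]
 [ 0.0003 -0.3101  0.9507 -0.1233]
 [ 0.      0.      0.      1.    ]] [[318.9766   0.     322.1455]
 [  0.     318.9766 198.5703]
 [  0.       0.       1.    ]]
```

Run:
```python
from h import *
from bench import readout
k=np.load("rack.npz");mu,n,e,f=k["mu"],k["n"],k["e"],k["f"]
g=mu-e*.0535-f*.040+n*.007; print("grasp",g, "origin",mu-e*.001-f*.04)
Rg=rotm(-e,-n); print(Rg)
o=readout.get_obs(); print(o["eef_pos"]); print(rows(g+n*.125,Rg,o), g+n*.125)
```

```text
grasp [0.5608 0.3334 0.0923] origin [0.5789 0.284  0.0865]
[[-0.2729  0.7981  0.5372]
 [ 0.9621  0.2264  0.1523]
 [-0.      0.5583 -0.8296]]
[0.2396 0.5227 0.2503]
(array([-317.8,  -83.6,   54.2]), array([-0.555, -0.256,  0.839])) [0.4936 0.3144 0.196 ]
```

>>> play_rows:
  xyz:
    - [-40, -10, 7]
    - [-80, -21, 14]
    - [-120, -31, 20]
    - [-160, -42, 27]
    - [-200, -52, 34]
    - [-240, -63, 41]
    - [-280, -73, 47]
    - [-318, -84, 54]
    - [-318, -84, 54]
    - [-318, -84, 54]
  rot:
    - [-0.07, -0.032, 0.105]
    - [-0.14, -0.064, 0.21]
    - [-0.208, -0.096, 0.315]
    - [-0.278, -0.128, 0.42]
    - [-0.347, -0.16, 0.524]
    - [-0.416, -0.192, 0.63]
    - [-0.486, -0.224, 0.734]
    - [-0.555, -0.256, 0.839]
    - [-0.555, -0.256, 0.839]
    - [-0.555, -0.256, 0.839]
  grip: [0.8, 0.7, 0.7, 0.7, 0.7, 0.7, 0.7, 0.7, 0.7, 0.7]

```text
time_s: 2.55
eef_pos: [0.4936, 0.3141, 0.1966]
eef_rot: [0.176, 0.577, 0.763, 0.233]
wrist_force: [-0.7, 0.1, 0.5]
opening: 0.698
grasp_force: 0.0
```

```bash
cat >> h.py <<'E'
def wrist(name):
    from bench import readout,vision
    o=readout.get_obs();w=vision.camera("wrist");T=np.eye(4);T[:3,:3]=q2R(o["eef_rot"]);T[:3,3]=o["eef_pos"]
    w["extrinsics"]=T@w["hand_eye"];np.savez(name+".npz",**w);cv2.imwrite(f"pics/{name}.png",w["color"][:,:,::-1]);return o,w
E
python3 - <<'E'
from h import *
o,w=wrist("w1");print(o["eef_pos"],o["q"],o["opening"],o["time_s"])
k=np.load("rack.npz");mu,n,e,f=k["mu"],k["n"],k["e"],k["f"]
P=cloud(w);P[w["depth"]<.1]=np.nan
d=(P-mu)@n;a=(P-mu)@-e*1000;b=(P-mu)@f*1000
print(np.histogram(d[np.isfinite(d)],bins=np.arange(-.02,.04,.003)))
bd=(abs(d)<.006)&(a>-80)&(a<140)&((b>0)&(b<60)); X=P[bd];m2=X.mean(0);n2=np.linalg.svd(X-m2,full_matrices=False)[2][2];n2*=np.sign(n2[2]);print("n2",n2,(m2-mu)@n*1000)
pp=(abs(d-.014)<.004)
for s in range(-100,181,20):
    g=pp&(a>s)&(a<s+20)&(b>-90)&(b<20)
    if g.sum()>20: print(s,g.sum(),np.percentile(b[g],[2,50,98]),np.median(d[g])*1000)
E
```

```text
[0.4936 0.3141 0.1966] [ 0.3997 -0.0264  2.0596 -0.1373  0.5237  0.2214] 0.698416065478339 2.55
(array([ 2160,  2252,  2417,  2358,  2511,  2577, 44604,  4114,  2529,
        2604,  4750, 13530,  3454,  5221,  4796,  3232,  3366,  3099,
        2791]), array([-0.02 , -0.017, -0.014, -0.011, -0.008, -0.005, -0.002,  0.001,
        0.004,  0.007,  0.01 ,  0.013,  0.016,  0.019,  0.022,  0.025,
        0.028,  0.031,  0.034,  0.037]))
n2 [-0.5384 -0.1515  0.829 ] -0.1314306820188954
-100 549 [-56.7623 -41.8318 -27.744 ] 13.916178421632377
-80 583 [-56.9275 -42.7108 -28.0591] 13.91427665584251
-60 621 [-57.0043 -42.669  -28.3021] 13.86897406494417
-40 656 [-56.7081 -42.6199 -28.427 ] 13.801124123614937
-20 715 [-57.1959 -42.581  -27.9989] 13.819189830384504
0 746 [-56.8199 -42.5398 -28.2823] 13.716628286677043
20 827 [-57.2034 -42.4975 -28.3654] 13.77962353922314
40 865 [-56.8028 -42.4499 -28.0714] 13.705031236970814
60 936 [-57.1553 -42.4302 -28.3555] 13.77291798088464
80 1055 [-57.0213 -42.3715 -27.7948] 13.599722033780775
100 2081 [-69.9977 -42.3306 -14.9915] 13.637848939783744
120 868 [-71.5609 -29.9392 -14.1226] 13.830738139670558
140 581 [-71.1042 -25.022  -13.9719] 13.894104187396124
160 1819 [-70.3017 -46.955  -14.7685] 13.583389519645296
```

View pics/w1.png

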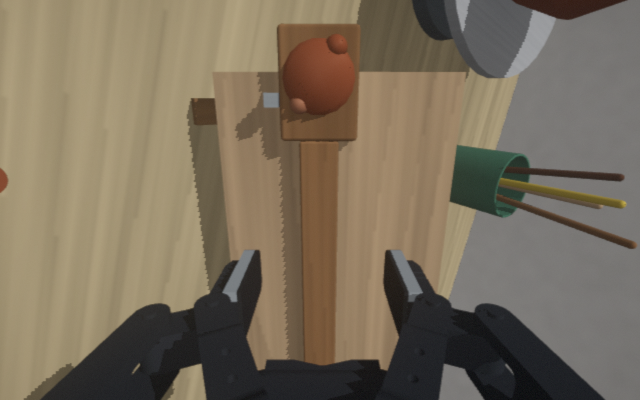

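The wrist view shows the bar centred between the open fingers (columns 302-337). The blade starts at row 141 and its far end is at row 25, and nothing stands near the fingers.

Run:
```python
from h import *
from bench import readout
o=readout.get_obs();w=load("w1")
k=np.load("rack.npz");mu,n,e,f=k["mu"],k["n"],k["e"],k["f"]
P=cloud(w);P[w["depth"]<.1]=np.nan
d=(P-mu)@n;a=(P-mu)@-e*1000;b=(P-mu)@f*1000;pp=(abs(d-.0138)<.003)
side=pp&(((b>-68)&(b<-60))|((b>-25)&(b<-17)))&(a>80)&(a<200);print("blade",np.percentile(a[side],[1,2,5,95,98,99]))
a0=(np.percentile(a[side],1.5)+np.percentile(a[side],98.5))/2-140;print("a0",a0)
org=mu-e*a0/1000-f*.0425;np.savez("pad.npz",org=org)
Rg=rotm(-e,-n);g=org-e*.0525+n*.021
print(org,rows(g,Rg,o))
# lifted then held level over fulcrum
l=g+n*.08;print("lift",rows(l,Rg,o))
```

```text
blade [100.0333 100.8327 103.0522 175.8219 177.5023 178.1474]
a0 -0.8182996021514839
[0.5774 0.2816 0.0851] (array([ -2. ,  -3. , 111.7]), array([ 0.001, -0.001,  0.001]))
lift (array([-2. , -2.9, 31.7]), array([ 0.001, -0.001,  0.001]))
```

>>> play_rows:
  xyz:
    - [-2, -3, 25]
    - [-2, -3, 50]
    - [-2, -3, 75]
    - [-2, -3, 92]
    - [-2, -3, 102]
    - [-2, -3, 108]
    - [-2, -3, 111.5]
    - [-2, -3, 111.5]
    - [-2, -3, 111.5]
    - [-2, -3, 111.5]
  rot:
    - [0, 0, 0]
    - [0, 0, 0]
    - [0, 0, 0]
    - [0, 0, 0]
    - [0, 0, 0]
    - [0, 0, 0]
    - [0, 0, 0]
    - [0, 0, 0]
    - [0, 0, 0]
    - [0, 0, 0]
  grip: [0.7, 0.7, 0.7, 0.7, 0.7, 0.7, 0.7, 0.6, 0.5, 0.4]

```text
time_s: 3.85
eef_pos: [0.5518, 0.3283, 0.1025]
eef_rot: [0.176, 0.577, 0.763, 0.233]
wrist_force: [0.6, -0.1, -0.5]
opening: 0.397
grasp_force: 0.0
```

>>> play_rows:
  xyz:
    - [0, 0, 0]
    - [0, 0, 0]
    - [0, 0, 0]
    - [0, 0, 0]
    - [0, 0, 0]
    - [0, 0, -10]
    - [0, 0, -25]
    - [0, 0, -45]
    - [0, 0, -65]
    - [0, 0, -80]
  rot:
    - [0, 0, 0]
    - [0, 0, 0]
    - [0, 0, 0]
    - [0, 0, 0]
    - [0, 0, 0]
    - [0, 0, 0]
    - [0, 0, 0]
    - [0, 0, 0]
    - [0, 0, 0]
    - [0, 0, 0]
  grip: [0.3, 0.2, 0.1, 0.1, 0.1, 0.1, 0.1, 0.1, 0.1, 0.1]

```text
time_s: 5.1
eef_pos: [0.5077, 0.3158, 0.1691]
eef_rot: [0.176, 0.577, 0.763, 0.233]
wrist_force: [-0.3, 0.1, -3.1]
opening: 0.329
grasp_force: 60.3
```

Run:
```python
from h import *
o,w=wrist("w2");print(o["eef_pos"],o["q"],o["opening"],o["grasp_force"],o["time_s"])
yf=np.radians(93.6);F=np.array([.479,-.160])
Rp=rotm([np.cos(yf),np.sin(yf),0],[0,0,-1])
for h in (.16,):
  print("above", rows([F[0],F[1],h],Rp,o))
# paddle in tool frame from wrist view
P=cloud(w);T=np.eye(4);T[:3,:3]=q2R(o["eef_rot"]);Q=(P-o["eef_pos"])@T[:3,:3]*1000
ok=(w["depth"]>.1)&(abs(Q[...,1])<40)&(Q[...,0]>25)&(Q[...,0]<140)&(Q[...,2]>-15)&(Q[...,2]<30)
print(np.histogram(Q[ok][:,2],bins=np.arange(-14,30,2)))
for s in range(20,141,10):
    g=ok&(Q[...,0]>s)&(Q[...,0]<s+10)&(abs(Q[...,1])<12)
    if g.any(): print(s,g.sum(),np.percentile(Q[g][:,2],[5,50,95]))
bl=ok&(abs(Q[...,1])>18)&(abs(Q[...,1])<27);print("blade x",np.percentile(Q[bl][:,0],[1,2,98,99]))
```

```text
[0.5077 0.3158 0.1691] [ 0.3905  0.0505  2.0485 -0.1444  0.4577  0.225 ] 0.3291138632328917 60.322197675704956 5.1
above (array([-449.9, -135.5,  -80.3]), array([ 0.59 , -0.063,  0.207]))
(array([   0,    0,    0,    0,   21, 2941, 5129, 4081, 1098,  873, 9532,
       4649,  190,    4,    0,    0,    0,    0,    0,    0,    0]), array([-14, -12, -10,  -8,  -6,  -4,  -2,   0,   2,   4,   6,   8,  10,
        12,  14,  16,  18,  20,  22,  24,  26,  28]))
20 558 [6.6444 7.5957 8.5197]
30 1215 [6.553  7.5655 8.5566]
40 1299 [6.6736 7.8638 9.5671]
50 1356 [6.5213 7.5947 8.5906]
60 1471 [5.3667 7.4465 8.5751]
70 1709 [-1.1764  0.6483  4.4047]
80 1995 [-3.1869 -1.8955 -0.2536]
90 2170 [-3.4519 -2.3021 -1.1386]
100 2188 [-2.9534 -1.1593  0.7356]
110 10 [1.1746 1.3568 1.9132]
blade x [ 49.5793  50.4434 110.7437 111.2215]
```

View pics/w2.png

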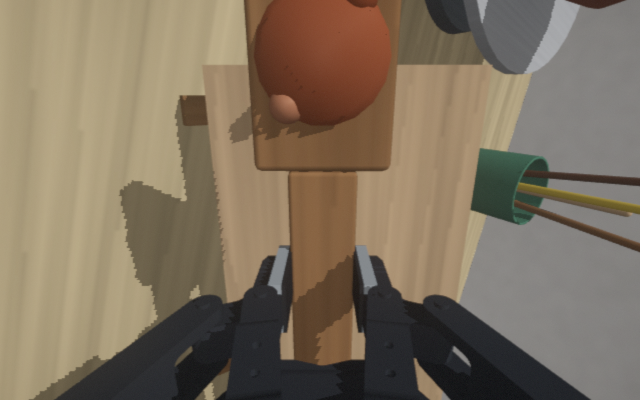

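The wrist view shows the bar held square between the pads and clear of the board. The blade's shoulder is at row 170, so the TCP is at paddle y ≈ 51 mm.

>>> play_rows:
  xyz:
    - [-45, -13, -8]
    - [-90, -27, -16]
    - [-135, -40, -24]
    - [-180, -54, -32]
    - [-225, -68, -40]
    - [-270, -81, -48]
    - [-315, -95, -56]
    - [-360, -108, -64]
    - [-405, -122, -72]
    - [-450, -135.5, -80]
  rot:
    - [0.06, -0.006, 0.021]
    - [0.12, -0.013, 0.042]
    - [0.18, -0.019, 0.063]
    - [0.24, -0.025, 0.084]
    - [0.3, -0.032, 0.105]
    - [0.36, -0.038, 0.126]
    - [0.42, -0.044, 0.147]
    - [0.48, -0.05, 0.168]
    - [0.54, -0.057, 0.189]
    - [0.59, -0.063, 0.207]
  grip: [0.1, 0.1, 0.1, 0.1, 0.1, 0.1, 0.1, 0.1, 0.1, 0.1]

```text
time_s: 6.4
eef_pos: [0.4798, -0.1612, 0.1589]
eef_rot: [-0.001, 0.685, 0.729, -0.0]
wrist_force: [0.8, 0.8, -0.4]
opening: 0.333
grasp_force: 60.3
```

Run:
```python
from h import *
from bench import readout,vision
F=[]
for i in range(64):
    w=vision.camera("wrist");o=readout.get_obs();F.append(np.r_[o["wrist_force"],o["torque"],np.abs(o["dq"]).max()])
F=np.array(F)[4:];m=F.mean(0);s=F.std(0)/len(F)**.5;print(m,s)
R0=q2R(o["eef_rot"]);print(R0,o["eef_pos"],o["q"],o["time_s"])
t=R0.T@m[3:6];fz=-m[2];print("tool torque",t,"fz",fz)
# force down W at tool (x): torque world = r x F ; tool: F=+z*W -> ty=-x*W
mass=fz/9.81;print("mass",mass)
for W in (fz,1.44,1.66,1.87): print(W,"x offs",-t[1]/W*1000)
```

```text
[-0.0717  0.0757 -1.5061  0.014   0.0087 -0.0014  0.0027] [0.0654 0.0747 0.0569 0.0045 0.0037 0.0036 0.0004]
[[-0.0627  0.998   0.0004]
 [ 0.998   0.0627  0.0005]
 [ 0.0004  0.0005 -1.    ]] [ 0.4802 -0.1597  0.1591] [-0.5564  0.1323  1.8606  0.0007  1.1485 -0.6194] 9.6
tool torque [0.0078 0.0145 0.0014] fz 1.5060601027780747
mass 0.15352294625668447
1.5060601027780747 x offs -9.624804070395827
1.44 x offs -10.066342644082757
1.66 x offs -8.732249040650103
1.87 x offs -7.75162214303699
```

Run:
```python
from h import *
from bench import readout
o=readout.get_obs()
c=load("top0");P=cloud(c);P[c["depth"]<.1]=np.nan
hs=cv2.cvtColor(c["color"],cv2.COLOR_RGB2HSV).astype(int);H,S=hs[...,0],hs[...,1]
Z=P[...,2];M=np.zeros(H.shape,bool);M[228:268,350:400]=1
for lo in (80,100,120):
    b=M&(abs(Z-.012)<.004)&((H<14)|(H>172))&(S>lo);print("base top",b.sum(),rect(P[b][:,:2]))
u=M&(abs(Z-.05)<.005);print("up",u.sum(),P[u].mean(0),rect(P[u][:,:2]))
F=np.array([.4787,-.1596]);yf=np.radians(93.6);d=np.array([np.cos(yf),np.sin(yf)])
Rp=rotm([*d,0],[0,0,-1]);t=F+d*.008
for h in (.085,.0735,.0715): print(h,rows([*t,h],Rp,o))
```

```text
base top 537 (array([ 475.2, -160.9]), array([77.4, 98.8]), 3.5)
base top 531 (array([ 475.2, -160.9]), array([77.4, 98.8]), 3.5)
base top 516 (array([ 475.2, -160.9]), array([77.4, 98.8]), 3.5)
up 31 [ 0.4747 -0.1609  0.0492] (array([ 475.3, -160.3]), array([22.9, 12.6]), 1.9)
0.085 (array([ 8.2, -1.6, 74.1]), array([ 0., -0., -0.]))
0.0735 (array([ 8.2, -1.6, 85.6]), array([ 0., -0., -0.]))
0.0715 (array([ 8.2, -1.6, 87.6]), array([ 0., -0., -0.]))
```

>>> play_rows:
  xyz:
    - [8, -3, 20]
    - [8, -3, 40]
    - [8, -3, 60]
    - [8, -3, 72]
    - [8, -3, 80]
    - [8, -3, 84]
    - [8, -3, 86]
    - [8, -3, 87]
    - [8, -3, 87.5]
    - [8, -3, 87.5]
  rot:
    - [0, 0, 0]
    - [0, 0, 0]
    - [0, 0, 0]
    - [0, 0, 0]
    - [0, 0, 0]
    - [0, 0, 0]
    - [0, 0, 0]
    - [0, 0, 0]
    - [0, 0, 0]
    - [0, 0, 0]
  grip: [0.1, 0.1, 0.1, 0.1, 0.1, 0.1, 0.1, 0.1, 0.1, 0.1]

```text
time_s: 10.85
eef_pos: [0.4769, -0.1519, 0.0717]
eef_rot: [0.0, 0.685, 0.729, 0.0]
wrist_force: [-0.5, -0.4, -0.8]
opening: 0.328
grasp_force: 60.3
```

```bash
cat >> h.py <<'E'
def scene(name):
    from bench import vision
    c=vision.camera("scene");np.savez(name+".npz",**c);cv2.imwrite(f"pics/{name}.png",c["color"][:,:,::-1]);return c
def tilt(c,F=(.477,-.1602),yaw=93.6):
    P=cloud(c);P[c["depth"]<.1]=np.nan;a=np.radians(yaw);d=np.array([np.cos(a),np.sin(a)]);q=np.array([d[1],-d[0]])
    r=(P[...,:2]-F);A=r@d*1000;B=r@q*1000;Z=P[...,2]*1000
    for s in range(-240,160,20):
        g=(A>s)&(A<s+20)&(abs(B)<13)&(Z>25)&(Z<150)
        if g.sum()>4: print(s+10,g.sum(),np.round(np.percentile(Z[g],[10,50,90]),1),end="; ")
    print()
E
python3 - <<'E'
from h import *
from bench import readout
F=[]
c=scene("s1");tilt(c)
o=readout.get_obs();print(o["eef_pos"],o["wrist_force"],o["time_s"])
E
```

```text
-210 34 [61.3 63.  65.4]; -190 37 [61.6 63.9 67.3]; -170 34 [61.2 63.3 66.4]; -150 38 [61.6 64.2 66.7]; -130 40 [60.9 63.6 67. ]; -110 38 [62.7 64.  66.5]; -90 38 [62.9 64.7 67.2]; -70 38 [61.7 63.5 66.7]; -50 23 [61.7 63.5 67.2]; 10 49 [27.1 64.9 88.2]; 30 65 [ 62.2  65.2 139.1]; 50 45 [62.1 64.8 66.6]; 70 39 [61.8 64.3 66.8]; 90 38 [70.8 73.3 75.9]; 110 42 [71.  73.9 76.7]; 130 48 [61.  65.  74.6]; 
[ 0.4769 -0.1519  0.0717] [-0.0285 -0.3895 -1.501 ] 10.9
```

>>> play_rows:
  xyz:
    - [0, 0, 0.3]
    - [0, 0, 0.3]
    - [0, 0, 0.3]
    - [0, 0, 0.3]
    - [0, 0, 0.3]
    - [0, 0, 0.3]
    - [0, 0, 0.3]
    - [0, 0, 0.3]
    - [0, 0, 0.3]
    - [0, 0, 0.3]
  rot:
    - [0, 0, 0]
    - [0, 0, 0]
    - [0, 0, 0]
    - [0, 0, 0]
    - [0, 0, 0]
    - [0, 0, 0]
    - [0, 0, 0]
    - [0, 0, 0]
    - [0, 0, 0]
    - [0, 0, 0]
  grip: [0.34, 0.36, 0.38, 0.4, 0.42, 0.44, 0.46, 0.46, 0.46, 0.46]

```text
time_s: 12.15
eef_pos: [0.4768, -0.1519, 0.0712]
eef_rot: [-0.0, 0.685, 0.729, 0.0]
wrist_force: [-0.0, 0.6, 0.2]
opening: 0.455
grasp_force: 0.0
```

Run:
```python
from h import *
from bench import readout
c=scene("s2");tilt(c)
o=readout.get_obs();print(o["eef_pos"],o["wrist_force"],o["opening"],o["time_s"])
```

```text
-210 35 [60.6 64.6 66.3]; -190 36 [62.5 65.4 67.3]; -170 36 [61.7 64.6 68.9]; -150 37 [61.8 64.5 67.3]; -130 38 [61.6 64.2 67.1]; -110 38 [61.1 63.5 66.2]; -90 40 [61.9 64.4 67.3]; -70 38 [62.1 65.  67.9]; -50 23 [62.4 64.8 66.7]; 10 32 [26.6 62.7 67.9]; 30 60 [ 61.1  64.5 139.6]; 50 38 [60.6 63.3 65.5]; 70 42 [62.5 64.3 66.9]; 90 39 [68.6 71.6 75.5]; 110 45 [70.  73.3 75.6]; 130 55 [59.6 64.9 70.8]; 
[ 0.4768 -0.1519  0.0713] [ 0.309   0.0055 -0.9538] 0.4622544009271166 12.2
```

>>> play_rows:
  xyz:
    - [0, 0, 0]
    - [0, 0, 0]
    - [0, 0, 0]
    - [0, 0, 0]
    - [0, 0, -3]
    - [0, 0, -10]
    - [0, 0, -20]
    - [0, 0, -40]
    - [0, 0, -65]
    - [0, 0, -90]
  rot:
    - [0, 0, 0]
    - [0, 0, 0]
    - [0, 0, 0]
    - [0, 0, 0]
    - [0, 0, 0]
    - [0, 0, 0]
    - [0, 0, 0]
    - [0, 0, 0]
    - [0, 0, 0]
    - [0, 0, 0]
  grip: [0.48, 0.52, 0.56, 0.6, 0.6, 0.6, 0.6, 0.6, 0.6, 0.6]

```text
time_s: 13.45
eef_pos: [0.4768, -0.152, 0.1628]
eef_rot: [0.0, 0.685, 0.729, 0.0]
wrist_force: [-0.0, -0.3, -0.3]
opening: 0.599
grasp_force: 0.0
```

Run:
```python
from h import *
c=scene("s3");tilt(c)
o,w=wrist("w3");print(o["eef_pos"],o["wrist_force"],o["opening"],o["time_s"])
P=cloud(w);P[w["depth"]<.1]=np.nan;a=np.radians(93.6);d=np.array([np.cos(a),np.sin(a)]);q=np.array([d[1],-d[0]])
r=P[...,:2]-[.477,-.1602];A=r@d*1000;B=r@q*1000;Z=P[...,2]*1000
for s in range(-40,160,10):
    g=(A>s)&(A<s+10)&(abs(B)<40)&(Z>55)&(Z<80)
    if g.sum()>30: print(s+5,g.sum(),"z",np.round(np.median(Z[g]),1),"B",np.round(np.percentile(B[g],[2,98]),1))
g=(abs(abs(B)-23)<4)&(Z>55)&(Z<70)&(A<160)&(A>20);print("blade",np.percentile(A[g],[1,99]))
```

```text
-210 33 [61.4 64.  66.4]; -190 39 [61.8 63.6 66.5]; -170 39 [60.9 63.9 66.3]; -150 35 [60.4 63.4 65.9]; -130 40 [61.7 65.  67.3]; -110 38 [60.5 63.7 66.6]; -90 41 [62.3 64.  66.9]; -70 35 [59.8 64.  66.6]; -50 39 [61.5 63.6 66.7]; -30 40 [59.4 63.8 66.3]; -10 50 [39.4 63.9 66.2]; 10 52 [31.1 63.9 67. ]; 30 42 [60.6 63.4 67.2]; 50 41 [61.7 63.7 66. ]; 70 39 [62.3 64.7 67.1]; 90 36 [68.8 72.  74.5]; 110 47 [69.7 73.4 76.3]; 130 50 [58.9 64.9 71.5]; 
[ 0.4787 -0.153   0.1663] [2.3836 0.0119 2.9219] 0.5996538119745694 13.5
-35 435 z 63.7 B [-14.   15.3]
-25 430 z 63.8 B [-13.7  15.1]
-15 452 z 63.7 B [-13.6  14.9]
-5 468 z 63.6 B [-14.1  14.8]
5 508 z 63.7 B [-13.9  15.4]
15 512 z 63.6 B [-13.7  15.2]
25 530 z 63.7 B [-13.6  15.1]
35 543 z 63.7 B [-14.   14.9]
45 579 z 63.7 B [-13.7  14.9]
55 798 z 63.3 B [-24.7  26.3]
65 1169 z 63.7 B [-27.1  28.3]
75 1275 z 63.8 B [-26.8  28.1]
85 1323 z 69.8 B [-27.   28.2]
95 1450 z 71.9 B [-26.8  28. ]
105 1487 z 72.2 B [-26.9  28.1]
115 1509 z 70.5 B [-27.   28.4]
125 1459 z 64.2 B [-27.1  28.2]
135 967 z 63.3 B [-26.4  27.8]
blade [ 57.6973 135.3807]
```

View pics/s3.png

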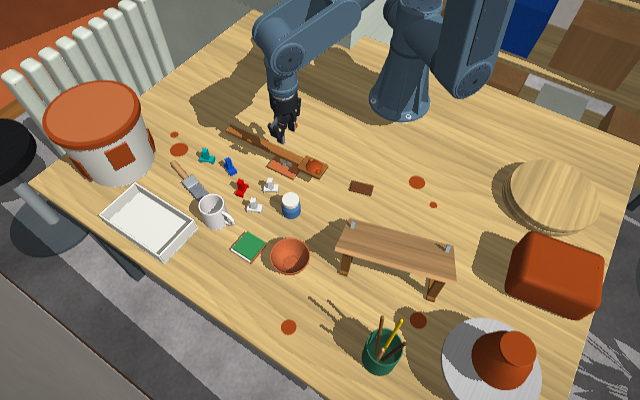

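The scene view shows the paddle lying level across the stand (scene 225-328, 125-180) and the hand clear above it. Its height is uniform at 63.7 mm. Next I look at the red saddle.

>>> play_rows:
  xyz:
    - [-8, 20, -15]
    - [-18, 40, -15]
    - [-28, 60, -15]
    - [-38, 80, -15]
    - [-48, 100, -15]
    - [-58, 125, -15]
    - [-65, 145, -15]
    - [-70, 155, -15]
    - [-70, 155, -15]
    - [-70, 155, -15]
  rot:
    - [0, 0, 0]
    - [0, 0, 0]
    - [0, 0, 0]
    - [0, 0, 0]
    - [0, 0, 0]
    - [0, 0, 0]
    - [0, 0, 0]
    - [0, 0, 0]
    - [0, 0, 0]
    - [0, 0, 0]
  grip: [0.6, 0.6, 0.6, 0.6, 0.6, 0.6, 0.6, 0.6, 0.6, 0.6]

```text
time_s: 14.8
eef_pos: [0.6351, -0.2118, 0.1759]
eef_rot: [-0.001, 0.685, 0.729, 0.0]
wrist_force: [0.2, -0.5, -0.7]
opening: 0.597
grasp_force: 0.0
```

Run:
```python
from h import *
o,w=wrist("w4");print(o["eef_pos"],o["time_s"],abs(o["dq"]).max())
P=cloud(w);P[w["depth"]<.1]=np.nan;Z=P[...,2]*1000
hs=cv2.cvtColor(w["color"],cv2.COLOR_RGB2HSV).astype(int);H,S,V=hs[...,0],hs[...,1],hs[...,2]
red=((H<8)|(H>172))&(S>180)&(abs(P[...,0]-.638)<.05)&(abs(P[...,1]+.2127)<.05)
for lo,hi in((52,58),(12,18)):
    g=red&(Z>lo)&(Z<hi);print(lo,g.sum(),rect(P[g][:,:2]),P[g].mean(0))
# nearby tall things
near=(Z>20)&(np.hypot(P[...,0]-.638,P[...,1]+.2127)<.075)&~red&(Z<100)
print("near",near.sum(), np.unique(np.round(P[near][:,:2],2),axis=0)[::3].tolist())
```

```text
[ 0.6351 -0.2118  0.1759] 14.8 0.008648256886609243
52 278 (array([ 635.5, -216.3]), array([15.5, 14.9]), 14.6) [ 0.6355 -0.2161  0.0547]
12 534 (array([ 634.7, -217.2]), array([41.5, 23.5]), 15.1) [ 0.6355 -0.2154  0.0148]
near 469 [[0.63, -0.23], [0.64, -0.22], [0.66, -0.15], [0.67, -0.14]]
```

View pics/w4.png

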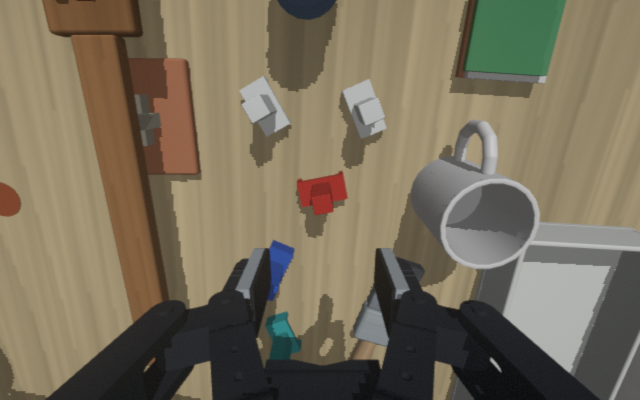

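The wrist view shows the red saddle at (322,190), with its slot roughly along the tool's x axis. The mug and white look-alikes are clear of the finger path.

>>> play_rows:
  xyz:
    - [-4.5, 0, 20]
    - [-4.5, 0, 50]
    - [-4.5, 0, 80]
    - [-4.5, 0, 105]
    - [-4.5, 0, 122]
    - [-4.5, 0, 130]
    - [-4.5, 0, 134]
    - [-4.5, 0, 134]
    - [-4.5, 0, 134]
    - [-4.5, 0, 134]
  rot:
    - [0, 0, -0.1]
    - [0, 0, -0.2]
    - [0, 0, -0.2]
    - [0, 0, -0.2]
    - [0, 0, -0.2]
    - [0, 0, -0.2]
    - [0, 0, -0.2]
    - [0, 0, -0.2]
    - [0, 0, -0.2]
    - [0, 0, -0.2]
  grip: [0.5, 0.42, 0.42, 0.42, 0.42, 0.42, 0.42, 0.42, 0.3, 0.2]

```text
time_s: 16.1
eef_pos: [0.6365, -0.2167, 0.043]
eef_rot: [0.001, 0.608, 0.794, 0.0]
wrist_force: [-0.1, -0.2, -0.5]
opening: 0.198
grasp_force: 0.0
```

>>> play_rows:
  xyz:
    - [0, 0, 0]
    - [0, 0, 0]
    - [0, 0, 0]
    - [0, 0, 0]
    - [0, 0, -5]
    - [0, 0, -20]
    - [0, 0, -45]
    - [0, 0, -75]
    - [0, 0, -105]
    - [0, 0, -130]
  rot:
    - [0, 0, 0]
    - [0, 0, 0]
    - [0, 0, 0]
    - [0, 0, 0]
    - [0, 0, 0]
    - [0, 0, 0]
    - [0, 0, 0]
    - [0, 0, 0]
    - [0, 0, 0]
    - [0, 0, 0]
  grip: [0.1, 0.05, 0.05, 0.05, 0.05, 0.05, 0.05, 0.05, 0.05, 0.05]

```text
time_s: 17.35
eef_pos: [0.6363, -0.2167, 0.1746]
eef_rot: [0.001, 0.608, 0.794, 0.0]
wrist_force: [0.1, -0.9, -0.7]
opening: 0.177
grasp_force: 58.4
```

Run:
```python
from h import *
o,w=wrist("w5");print(o["eef_pos"],o["opening"],o["grasp_force"],o["time_s"],abs(o["dq"]).max())
R0=q2R(o["eef_rot"]);P=cloud(w);Q=(P-o["eef_pos"])@R0*1000
hs=cv2.cvtColor(w["color"],cv2.COLOR_RGB2HSV).astype(int);H,S,V=hs[...,0],hs[...,1],hs[...,2]
red=((H<8)|(H>172))&(S>180)&(w["depth"]>.1)&(abs(Q[...,0])<40)&(abs(Q[...,1])<40)&(abs(Q[...,2])<60)
print(red.sum());z=Q[red][:,2];print(np.histogram(z,bins=np.arange(-20,50,5)))
for lo,hi in((-20,-8),(20,34)):
    g=red&(Q[...,2]>lo)&(Q[...,2]<hi)
    if g.sum()>10: print(lo,g.sum(),rect(Q[g][:,:2]),np.median(Q[g][:,2]))
a=np.radians(93.6);d=np.array([np.cos(a),np.sin(a)]);q=np.array([d[1],-d[0]]);t=np.array([.477,-.1602])+.0005*q
print(t,rows([*t,.165],rotm([*d,0],[0,0,-1]),o))
c=scene("s4");tilt(c)
```

```text
[ 0.6363 -0.2167  0.1746] 0.17724568992589448 58.407856822013855 17.35 0.33826458359129236
3436
(array([   0, 1189,  217,  175,  171,  162,  125,  105,  109, 1100,   67,
         15,    1]), array([-20, -15, -10,  -5,   0,   5,  10,  15,  20,  25,  30,  35,  40,
        45]))
-20 1274 (array([745.7, -21.4]), array([14969.6, 16341.2]), 89.9) -11.612671218315242
20 1269 (array([5807.4,  -58.4]), array([13765.9, 42455.9]), 0.7) 28.30251361710961
[ 0.4775 -0.1602] (array([  95.8, -138.7,    9.3]), array([0.002, 0.   , 0.2  ]))
-170 17 [59.7 63.9 65.7]; -150 36 [62.  64.7 66.8]; -130 41 [61.1 63.3 66.2]; -110 37 [61.8 63.6 67.4]; -90 39 [61.8 64.3 66.6]; -70 38 [61.5 63.8 66. ]; -50 42 [62.5 63.8 66.1]; -30 38 [61.2 63.7 66.7]; -10 52 [32.3 64.4 66.9]; 10 49 [28.1 63.8 66.2]; 30 42 [60.9 63.1 66.3]; 50 38 [61.3 64.7 66.6]; 70 40 [62.  64.3 65.9]; 90 39 [68.4 72.1 74.7]; 110 46 [69.5 73.3 76.5]; 130 52 [60.8 65.  71. ];
```

View pics/w5.png

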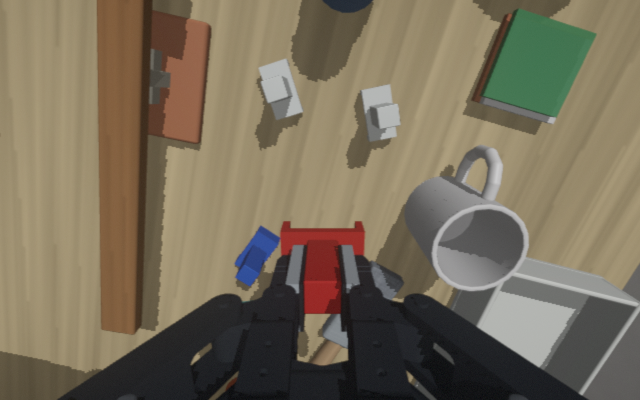

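The wrist view shows the saddle held square in the fingers, its plate at (322,240). The paddle is still level.

>>> play_rows:
  xyz:
    - [10, -14, 0]
    - [22, -32, 0]
    - [36, -53, 0]
    - [50, -73, 0]
    - [64, -93, 0]
    - [78, -113, 2]
    - [88, -128, 5]
    - [95, -138.5, 9]
    - [95, -138.5, 9]
    - [95, -138.5, 9]
  rot:
    - [0, 0, 0.03]
    - [0, 0, 0.06]
    - [0, 0, 0.09]
    - [0, 0, 0.12]
    - [0, 0, 0.15]
    - [0, 0, 0.18]
    - [0, 0, 0.2]
    - [0, 0, 0.2]
    - [0, 0, 0.2]
    - [0, 0, 0.2]
  grip: [0.05, 0.05, 0.05, 0.05, 0.05, 0.05, 0.05, 0.05, 0.05, 0.05]

```text
time_s: 18.7
eef_pos: [0.4782, -0.1611, 0.1634]
eef_rot: [0.0, 0.685, 0.729, 0.0]
wrist_force: [-0.4, -0.5, -0.3]
opening: 0.177
grasp_force: 58.5
```

Run:
```python
from h import *
o,w=wrist("w6");print(o["eef_pos"],o["grasp_force"],o["time_s"],abs(o["dq"]).max())
R0=q2R(o["eef_rot"]);P=cloud(w);Q=(P-o["eef_pos"])@R0*1000;Z=P[...,2]*1000
ok=(w["depth"]>.1)&(Z>58)&(Z<68)
for s in range(20,120,10):
    g=ok&(Q[...,0]>s)&(Q[...,0]<s+10)&(abs(Q[...,1])<40)
    if g.sum()>30: print(s+5,g.sum(),np.percentile(Q[g][:,1],[2,98]).mean(),np.ptp(np.percentile(Q[g][:,1],[2,98])),np.median(Z[g]))
bl=ok&(abs(abs(Q[...,1])-22)<4)&(Q[...,0]>30)&(Q[...,0]<160);print("blade",np.percentile(Q[bl][:,0],[1,99]))
t=[.4775,-.1609];a=np.radians(93.6);d=np.array([np.cos(a),np.sin(a),0])
print(rows([*t,.0977],rotm(d,[0,0,-1]),o))
```

```text
[ 0.4782 -0.1611  0.1634] 58.45728278160095 18.7 0.009302362793265623
25 550 -0.7415558086499239 28.68072645689314 63.645600980478584
35 583 -0.44848756180029703 28.922442996176084 63.57594592807631
45 625 -0.5059787209033786 28.738698801961835 63.54151953487572
55 725 -0.565553179964347 48.478271595254945 63.2078813085622
65 1286 -0.5236252129913179 55.120683477443535 63.58745227190772
75 1310 -0.6642611570923602 54.937972938783176 63.66011147606182
85 584 -0.7707238104870093 56.86941061133994 63.77145154473598
95 356 -0.444673448027018 56.9856745408657 63.90320368997607
105 302 -0.6282992024763079 57.03691056861986 63.84310808602336
115 494 -0.6791057302937844 57.085580846138235 63.74298387443024
blade [ 58.6697 133.9908]
(array([ 0.2, -0.7, 65.7]), array([ 0.001, -0.   , -0.   ]))
```

>>> play_rows:
  xyz:
    - [0, -0.6, 15]
    - [0, -0.6, 30]
    - [0, -0.6, 42]
    - [0, -0.6, 50]
    - [0, -0.6, 56]
    - [0, -0.6, 60]
    - [0, -0.6, 63]
    - [0, -0.6, 65]
    - [0, -0.6, 65.6]
    - [0, -0.6, 65.6]
  rot:
    - [0, 0, 0]
    - [0, 0, 0]
    - [0, 0, 0]
    - [0, 0, 0]
    - [0, 0, 0]
    - [0, 0, 0]
    - [0, 0, 0]
    - [0, 0, 0]
    - [0, 0, 0]
    - [0, 0, 0]
  grip: [0.05, 0.05, 0.05, 0.05, 0.05, 0.05, 0.05, 0.05, 0.05, 0.05]

```text
time_s: 20.0
eef_pos: [0.4772, -0.1609, 0.0978]
eef_rot: [0.0, 0.685, 0.729, 0.0]
wrist_force: [0.8, -0.1, -0.6]
opening: 0.176
grasp_force: 58.5
```

Run:
```python
from h import *
c=scene("s5");tilt(c)
o,w=wrist("w7");print(o["eef_pos"],o["grasp_force"],o["wrist_force"],o["time_s"])
R0=q2R(o["eef_rot"]);P=cloud(w);Q=(P-o["eef_pos"])@R0*1000;Z=P[...,2]*1000
for s in range(20,90,10):
    g=(w["depth"]>.1)&(abs(Q[...,1])<12)&(Q[...,0]>s)&(Q[...,0]<s+10);print(s+5,g.sum(),np.round(np.median(Z[g]),1) if g.any() else "")
```

```text
-210 32 [61.1 63.8 66.6]; -190 37 [61.8 63.7 64.9]; -170 37 [61.2 64.7 66.5]; -150 39 [61.4 64.1 66.6]; -130 36 [61.5 63.8 66.3]; -110 39 [60.8 64.1 65.8]; -90 41 [60.3 63.6 65.9]; -70 38 [61.  63.6 66.1]; -50 24 [60.4 63.6 65.9]; -30 25 [62.1 63.5 66.3]; -10 11 [30.4 63.3 69.8]; 10 124 [ 32.8  84.7 130.9]; 30 42 [61.9 64.7 67. ]; 50 41 [60.3 63.1 66.2]; 70 41 [61.6 63.4 66.7]; 90 38 [68.8 72.4 76.1]; 110 47 [68.4 73.1 76.2]; 130 48 [59.2 64.3 71.5]; 
[ 0.4772 -0.1608  0.0978] 58.46370220184326 [ 0.3381 -0.3155 -0.8162] 20.05
25 831 63.7
35 882 63.6
45 925 63.7
55 987 63.4
65 1056 63.6
75 1133 63.9
85 1290 70.7
```

Still level. Now I release gently, go up and look.

>>> play_rows:
  xyz:
    - [0, 0, 0.2]
    - [0, 0, 0.2]
    - [0, 0, 0.2]
    - [0, 0, 0.2]
    - [0, 0, 0.2]
    - [0, 0, 0.2]
    - [0, 0, 0.2]
    - [0, 0, 0]
    - [0, 0, -4]
    - [0, 0, -12]
  rot:
    - [0, 0, 0]
    - [0, 0, 0]
    - [0, 0, 0]
    - [0, 0, 0]
    - [0, 0, 0]
    - [0, 0, 0]
    - [0, 0, 0]
    - [0, 0, 0]
    - [0, 0, 0]
    - [0, 0, 0]
  grip: [0.18, 0.2, 0.23, 0.26, 0.3, 0.34, 0.38, 0.4, 0.4, 0.4]

```text
time_s: 21.35
eef_pos: [0.4769, -0.1607, 0.1098]
eef_rot: [-0.0, 0.685, 0.729, 0.0]
wrist_force: [-0.4, -1.1, -0.3]
opening: 0.401
grasp_force: 0.0
```

>>> play_rows:
  xyz:
    - [0, 0, -10]
    - [0, 0, -25]
    - [0, 0, -45]
    - [0, 0, -65]
    - [0, 0, -85]
    - [0, 0, -95]
    - [0, 0, -100]
    - [0, 0, -100]
    - [0, 0, -100]
    - [0, 0, -100]
  rot:
    - [0, 0, 0]
    - [0, 0, 0]
    - [0, 0, 0]
    - [0, 0, 0]
    - [0, 0, 0]
    - [0, 0, 0]
    - [0, 0, 0]
    - [0, 0, 0]
    - [0, 0, 0]
    - [0, 0, 0]
  grip: [0.4, 0.4, 0.4, 0.4, 0.4, 0.4, 0.4, 0.4, 0.4, 0.4]

```text
time_s: 22.6
eef_pos: [0.4767, -0.1606, 0.209]
eef_rot: [-0.001, 0.685, 0.729, 0.0]
wrist_force: [0.4, 0.3, 0.3]
opening: 0.402
grasp_force: 0.0
```

Run:
```python
from h import *
c=scene("s6");tilt(c)
o,w=wrist("w8");print(o["eef_pos"],o["wrist_force"],o["time_s"])
R0=q2R(o["eef_rot"]);P=cloud(w);Q=(P-o["eef_pos"])@R0;Z=P[...,2]*1000
hs=cv2.cvtColor(w["color"],cv2.COLOR_RGB2HSV).astype(int);H,S=hs[...,0],hs[...,1]
red=((H<8)|(H>172))&(S>180)&(w["depth"]>.1)&(abs(Q[...,0])<.04)&(abs(Q[...,1])<.04)
for lo,hi in((104,114),(65,73)):
    g=red&(Z>lo)&(Z<hi);print(lo,g.sum(),np.median(Z[g]) if g.any() else "",g.any() and rect(P[g][:,:2]))
for s in range(15,130,10):
    g=(w["depth"]>.1)&(abs(Q[...,1])<.012)&(Q[...,0]*1000>s)&(Q[...,0]*1000<s+10);print(s+5,np.round(np.median(Z[g]),1) if g.any() else "",end=" ")
im=np.hstack([cv2.resize(c["color"][110:200,210:340],(400,277)),cv2.resize(w["color"],(400,277),interpolation=cv2.INTER_AREA)]);cv2.imwrite("pics/end.png",im[:,:,::-1])
```

```text
-210 34 [61.9 64.3 66.9]; -190 39 [60.2 64.3 67.2]; -170 35 [61.5 64.  66.4]; -150 40 [60.7 64.  66. ]; -130 35 [61.4 64.1 65.9]; -110 37 [62.1 64.  67. ]; -90 38 [61.7 64.5 67. ]; -70 38 [60.9 63.5 66.8]; -50 41 [61.  64.2 66.9]; -30 40 [62.1 63.7 67.7]; -10 40 [ 59.7  77.2 108.4]; 10 100 [ 38.7  76.4 106.8]; 30 41 [60.6 64.1 66.2]; 50 40 [60.9 64.1 66. ]; 70 40 [61.9 64.5 66.9]; 90 39 [69.  72.7 74.6]; 110 46 [70.2 72.9 75.5]; 130 51 [60.  64.5 71.1]; 
[ 0.4768 -0.1607  0.2091] [-0.993   0.2396 -0.8028] 22.65
104 439 108.72155572770059 (array([ 477.4, -160.3]), array([14.9, 16.2]), 3.3)
65 923 68.72814123537252 (array([ 477.1, -160.6]), array([42.7, 24. ]), 3.8)
20 63.7 30 63.7 40 63.7 50 63.6 60 63.3 70 63.6 80 68.7 90 72.2 100 73.4 110 73.0 120 70.5 130 63.7
```

View pics/end.png

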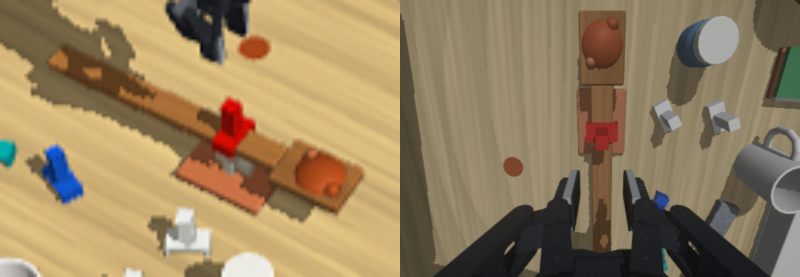

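The saddle sits upright astride the level paddle above the stand: its top is at 108.7 mm against 109 expected, and its centre is within 1 mm of the stand's centre. The hand is clear, so I hand it in.

```bash
python3 -c "
from bench import ctrl
print(ctrl.hand_in())"
```

```text
the job is handed in; nothing more can be done
None
```

The job is handed in, with the result not shown here: the paddle balanced level on the fulcrum stand at the first try, about 43 mm from its middle towards the blade, and the red saddle sits upright astride it, within about 1 mm of the stand's centre.

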